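# Set the bench length gauge: close its cover, unlock the arm, hold it at the pointer

## Robot

A 6-joint arm with a two-finger parallel gripper is mounted at the origin on the work surface; the furniture and walls round the work are solid. World frame = base frame: x ahead of the robot, y to its left, z up, the work surface at z = 0. Lengths are in m, angles in rad, forces in N, time in s.
With the tool pointing down it reaches from about 0.3 to 0.875 m from the base axis. Payload 6.4 kg.
Tool frame: the origin (TCP) lies midway between the tips of the shut fingers; the grasp point (between the pads) lies 19 mm behind it (ctrl.pinch_z is the distance from the TCP to the grasp point, in m); z points along the fingers, y is the line along which they close (so a half turn about z gives the same grasp; the last joint's range is limited). The gripper opens to 85 mm and grips with 20 to 120 N. Pads are 22 mm wide; open, the fingers measure 114 mm over their backs; the gripper's body (76 mm by 85 mm) begins 54 mm behind the grasp point. The pads swing forward as they close: fully open they stand 13 mm farther back than shut.
Start: joints at [-1.405, 0.181, 1.607, -0, 1.354, -0.206], TCP at [0.209, -0.536, 0.198] pointing down, gripper open.
Joint ranges: [-2.99, 2.99], [-0.89, 2.07], [0.3, 2.58], [-1.14, 4.28], [0, 2.63], [-3.12, 3.12]. Speed limits (rad/s): [2.57, 2.57, 3.01, 3.14, 3.14, 3.14].

## Interface

Orientations are given as a unit quaternion [w, x, y, z].
In Python, from bench import ctrl gives the robot as it stands.
- The arm moves only by the tool apply_moves, never from a script. Its argument "moves" is a list of rows, each an object with "jaw": the opening, from 0 (shut) to 1 (fully open); "offset": the shift along the tool's x, y, z in mm, a list of three; "rot": the turn, a rotation vector about the tool's x, y, z in degrees, a list of three. In form: [{"jaw": jaw, "offset": [dx, dy, dz], "rot": [ax, ay, az]}, ...]. A call has exactly 5 rows; each row shifts and turns the commanded pose from where the row before left it, along the tool's axes as they then stand; what a row does not reach is not made up. A row lasts 1/8 s, in which the tool goes at most 62.5 mm and 10.7 degrees, less where a joint would pass 70% of its speed; a pose out of reach is approached as far as the arm can. A call is refused whole if a number of a shift passes 62.5 or a number of a turn 10.7, either way. A call with a gripper value outside its range is refused whole. The fingers move at their own pace and stop on an object; the grip force is fixed at half the most. Time passes only in rows, so rows that do not move let the fingers close, or fill a call up. It gives the time, the measured TCP pose, the force, the opening and the grip force at its end, in the units of the state.
- ctrl.get_obs(): the state, without advancing time (a new reading comes with each control period).
- ctrl.camera(name): name is "scene" or "top"; returns (picture, depth): 420x560x3 uint8, red, green, blue; 420x560 float32, m along the optical axis (not along the pixel's ray), 0 where there is no reading.
- ctrl.camera_params(name): a dict with "K" (3x3 intrinsics, pixels), "cam_to_world" (4x4, takes a point from camera to world coordinates). Camera axes: x right, y down, z forward; pixel columns grow to the right and rows downward; lengths in m; the calibration is good to about 2 mm. A picture is of the moment at which its call begins. camera_params takes no time and is no camera call.
- ctrl.hand_in(): hands the job in; it is judged then, once.
Trained networks look in the newest picture that a camera, given by its name, has taken for a name from the list of things; names that differ only in an ending like _2 or _b are one class to them, and where a whole thing is asked for, a point or a joint stands for the part that bears it (a point fixed in the world has none). Each returns a list of dicts, best first, with "score" (0 to 1); they miss things now and then, are a little off and sometimes report something else, mostly with a low value. They report only what shows in the picture. A call takes as long as a camera call. They do not tell look-alikes from the thing itself.
- ctrl.outline_of(camera, target): "region" (420x560 bool, what is visible of it) and "position" ([column, row] in pixels, amid what is visible of it).
The state is a dict: "time_s": time; "q": joint angles; "dq": joint speeds; "joint_efforts": joint torques, N m; "eef_pos": TCP position; "eef_rot": TCP orientation; "wrist_force": force on the tool from outside, world axes, zero at the start; "torque": the same for the moment, N m; "opening": opening from 0.0 (shut) to 1.0 (fully open); "grasp_force": force on a finger pad.
Only numpy, scipy, OpenCV 4.12 (cv2) and the standard library are available. Lean on these libraries where they do the work, as an engineer would, in place of code of your own. Each camera call takes 0.05 s, during which the arm holds its last target. There are 200 camera calls.

## Task

Get the bench length gauge ready for a check: first swing the hinged cover shut over its spring housing, then push the lock button all the way in with the arm still home, take the grip post and draw the telescoping arm out until its index is level with the line of the pointer clip on the scale. A spring pulls the arm back, so finish still holding the post firmly gripped with the arm steady at that mark; do not let go. Leave the tools lying round the gauge where they are.

Things in the scene. Friction and masses are not known exactly. Their poses are not given: they have to be found in the camera images.
- gauge: Bench length gauge, bolted down, grey. Origin: on the work surface under the centre of its open-topped spring housing (92 mm in x, 105 in y, rim 44 high). The arm extends along its own -y (roughly towards the robot); z up. A guide nose (40 mm wide, 45 high) spans y = -52 to -113 mm. A ruled scale bar (26 mm wide, 12 high, marks every 10 mm) lies beside the arm, y = -90 to -265, centred at x = -42 mm.
- lid_hinge (a point): Middle of the cover's hinge line, at [48.5, 0, 47.5] mm in the gauge's frame; the hinge line runs along the gauge's y axis, on its +x side.
- lid_edge (a point): Middle of the cover's free edge on its outer face, 96 mm from the hinge line, 2.5 mm outside it. The cover is a metal plate 105 mm wide, 5 thick (a 30 mm wide thumb tab reaches 9 mm farther). The point turns with it: its -x runs from hinge to edge, its z is the outward normal, up when shut, towards the gauge's +x when open.
- lid (a joint): Angle of the cover, rad: 0 shut (flat, top face 50 mm above the work surface), 1.1 to 1.5 standing open at the start, limit 1.65. The hinge is stiff (about 0.11 N m): it stays where it is left and takes 1 to 2 N near its edge. It can be pushed shut from outside with closed fingers.
- button_top (a point): Centre of the top face of the lock button: an upright black cylinder, 18 mm across, on top of the guide nose at [0, -78] mm in the gauge's frame; its top is 62 mm above the work surface when locked, 54 mm when pushed in.
- lock_button (a joint): How far the lock button is pushed down, m: 0 locked, 0.008 fully in. It takes about 3 N and stays where it is pushed; the arm is free from 0.0065 on and blocked by a pin before.
- boom (a joint): How far the telescoping arm is drawn out, m: 0 home, stop at 0.12. A spring pulls it back with 3 to 5 N, friction about 1 N; it slides along the gauge's -y axis.
- post_center (a point): Centre of the grip post, 67 mm above the work surface: an upright black round post on the arm's head, 22 mm in diameter (25 mm at its top flange), from 40 to 92 mm above the work surface. It may be gripped from above with any yaw. At home it stands at [0, -145] mm in the gauge's frame. The steel block under it (30 x 30 mm) has its top at 40 mm. It moves with the arm.
- boom_index (a point): Tip of the thin index line on the side of the arm's head towards the scale, 19 mm above the work surface; it has the same place along the gauge's y axis as the grip post's centre and moves with the arm.
- pointer: Pointer clip: a small dark steel saddle (34 x 12 mm, 18 high, brass screw on top) fixed on the scale bar, 35 to 85 mm beyond the index's home. Origin: under its middle, on the work surface; axes as the gauge's. A fine raised line across its top marks its middle; the arm is at the mark when the index has the same place along the gauge's y as this origin.
- marker: A felt marker with a black cap, lying down (136 x 16 mm, 18 mm high); bystander.
- block: A wooden block (45 x 96 mm, 35 mm high); bystander.
- bolt: A hex bolt, lying (60 x 21 mm, 18 mm high); bystander.
- tube: A glue tube, lying (146 x 42 mm, 28 mm high); bystander.
- driver: A screwdriver with a blue handle, lying (200 x 29 mm, 30 mm high); bystander.
There are look-alikes about, which are no part of the job. Several things look just like the pointer: the one meant starts farthest to the robot's right.

How it is judged:
By the outcome, as a careful person would: the job done as asked, in the order asked, and still so for the second after the job is handed in, while the arm keeps its last pose, push and grip.
It also fails if it takes over 45 s, if anything falls off the work surface, if the arm or the gripper's body presses on something with over 40 N, if the wrist force passes 120 N, or if a joint passes its speed limit or range.

## Working session

There is one attempt and no reset: what is moved stays moved. The work goes in short steps, Python scripts to look and compute and a tool call to move; the robot and the scene stay as the last step left them, time stands still between calls to the robot, and variables do not carry over. Pictures are saved under pics/ and viewed, at most 10 in all, crops included, and the job is handed in when it is done.

Besides the shell and the picture viewer there is one more tool, called after "Call:" by a JSON object that holds its "op" and its "data". apply_moves: Moves the arm, as the interface text tells. Its arguments: {"type":"object","properties":{"moves":{"type":"array"}},"required":["moves"]}

```bash
mkdir -p pics; ls; python3 - <<'E'
from bench import ctrl
import cv2,numpy as np
o=ctrl.get_obs();print(o['time_s'],o['eef_pos'],o['eef_rot'],o['opening'])
for n in("scene","top"):
    p,d=ctrl.camera(n);np.savez(f'{n}0.npz',p=p,d=d);cv2.imwrite(f'pics/{n}0.png',p[:,:,::-1])
    print(n,ctrl.camera_params(n))
    for t in("pointer","gauge","lid","lid_edge","button_top","post_center","boom_index"):
        try: print(t,[(round(r['score'],2),np.round(r['position']),r['region'].sum()) for r in ctrl.outline_of(n,t)])
        except Exception as e: print(t,e)
E
```

```text
pics
0.0 [ 0.20883066 -0.53509037  0.19709905] [-8.69206712e-04  9.82768877e-01  1.84836624e-01  3.14671810e-05] 0.9998367617913224
scene {'K': array([[511.31529159,   0.        , 271.46019031],
       [  0.        , 511.31529159, 208.64232798],
       [  0.        ,   0.        ,   1.        ]]), 'cam_to_world': array([[-0.47541855, -0.64495913,  0.59833513, -0.12841695],
       [-0.87973522,  0.35360204, -0.3178546 ,  0.68609072],
       [-0.0065693 , -0.67749046, -0.73550222,  0.76191014],
       [ 0.        ,  0.        ,  0.        ,  1.        ]])}
pointer [(0.62, array([261., 309.]), np.int64(153)), (0.56, array([316., 314.]), np.int64(178)), (0.54, array([219., 310.]), np.int64(168)), (0.53, array([310., 246.]), np.int64(98)), (0.3, array([227., 252.]), np.int64(1592))]
gauge [(0.83, array([265., 189.]), np.int64(6496))]
lid [(0.73, array([253., 147.]), np.int64(1252))]
lid_edge [(0.69, array([256., 146.]), np.int64(1351)), (0.23, array([289., 266.]), np.int64(610))]
button_top [(0.65, array([272., 189.]), np.int64(101))]
post_center [(0.92, array([294., 199.]), np.int64(926)
[... 338 characters left out ...]
3052],
       [-0.99986667,  0.01491175, -0.00665506,  0.40282687],
       [ 0.00462368, -0.13233831, -0.99119382,  0.9303178 ],
       [ 0.        ,  0.        ,  0.        ,  1.        ]])}
pointer [(0.64, array([272., 327.]), np.int64(112)), (0.61, array([311., 251.]), np.int64(110)), (0.43, array([233., 298.]), np.int64(137)), (0.17, array([310., 205.]), np.int64(620))]
gauge [(0.63, array([298., 173.]), np.int64(5304))]
lid [(0.54, array([303., 132.]), np.int64(309))]
lid_edge [(0.88, array([307., 133.]), np.int64(283))]
button_top [(0.52, array([306., 182.]), np.int64(89))]
post_center [(0.59, array([310., 208.]), np.int64(710))]
boom_index [(0.28, array([298., 171.]), np.int64(5206))]
```

View pics/scene0.png

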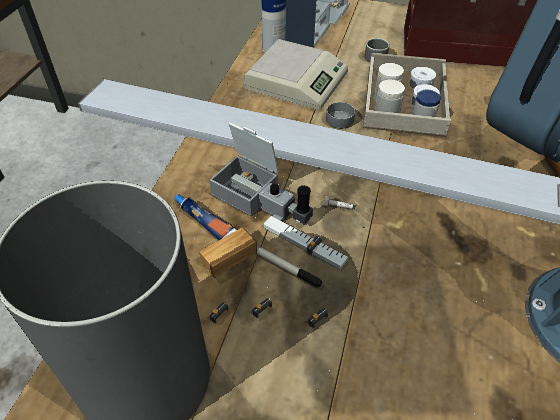

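View pics/top0.png

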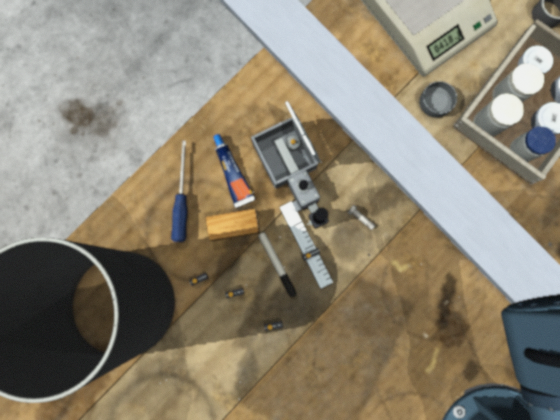

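Top picture: gauge at (290,150), lid standing at (303,132), button (304,184), post (320,216). Pointer-like clips: (311,251) on the scale, and (272,327), (234,293), (199,280) loose on the bench. Robot's right is -y, which means a larger column, so the one at (311,251) is farthest right and is also on the scale. I'll confirm it in a crop and measure the poses and the pale beam.

```bash
cat > h.py <<'E'
import numpy as np,cv2
from bench import ctrl
def cloud(n,d):
    P=ctrl.camera_params(n);K=P['K'];T=P['cam_to_world']
    v,u=np.mgrid[0:420,0:560]
    c=np.stack([(u-K[0,2])/K[0,0]*d,(v-K[1,2])/K[1,1]*d,d],-1)
    w=c@T[:3,:3].T+T[:3,3]; w[d<=0]=np.nan
    return w
def ray(n,u,v,z):
    P=ctrl.camera_params(n);K=P['K'];T=P['cam_to_world']
    r=T[:3,:3]@np.array([(u-K[0,2])/K[0,0],(v-K[1,2])/K[1,1],1]);o=T[:3,3]
    return o+r*(z-o[2])/r[2]
def proj(n,p):
    P=ctrl.camera_params(n);T=np.linalg.inv(P['cam_to_world']);c=np.atleast_2d(p)@T[:3,:3].T+T[:3,3];q=c@P['K'].T
    return q[:,:2]/q[:,2:]
E
python3 - <<'E'
from h import *
top=np.load('top0.npz');sc=np.load('scene0.npz')
wt=cloud('top',top['d']);ws=cloud('scene',sc['d'])
for (u,v) in [(311,251),(272,327),(234,293),(199,280)]: print('clip',u,v,ray('top',u,v,.018).round(3))
for (u,v) in [(350,120),(270,30),(480,250),(400,160),(330,100)]: print('beam',wt[v,u].round(3))
# post top flange, button top, scale bar
for n,w in(('top',wt),('scene',ws)):
    x,y,z=w[...,0],w[...,1],w[...,2]
    near=(x>.3)&(x<.75)&(y>.25)&(y<.5)
    for t in("post_center","button_top","pointer","lid_edge"):
        for r in ctrl.outline_of(n,t)[:2]:
            q=w[r['region']];q=q[~np.isnan(q[:,0])]
            zz=np.percentile(q[:,2],90);s=q[q[:,2]>zz-.006]
            print(n,t,round(r['score'],2),'z90',zz.round(3),'topmean',s.mean(0).round(4),'ext',q.min(0).round(3),q.max(0).round(3))
p=top['p'][100:300,230:400,::-1];cv2.imwrite('pics/crop_top.png',cv2.resize(p,None,fx=3,fy=3,interpolation=2)[:600])
p=sc['p'][110:280,190:370,::-1];cv2.imwrite('pics/crop_sc.png',cv2.resize(p,None,fx=3.5,fy=3.5,interpolation=2)[:600])
E
```

```text
clip 311 251 [0.37  0.335 0.018]
clip 272 327 [0.229 0.412 0.018]
clip 234 293 [0.293 0.482 0.018]
clip 199 280 [0.318 0.549 0.018]
beam [0.625 0.253 0.028]
beam [0.816 0.407 0.025]
beam [0.366 0.015 0.026]
beam [0.545 0.157 0.021]
beam [0.667 0.291 0.025]
top post_center 0.59 z90 0.092 topmean [0.4304 0.3207 0.0918] ext [ 0.412  0.297 -0.006] [0.587 0.401 0.095]
top button_top 0.52 z90 0.063 topmean [0.4907 0.3495 0.0617] ext [0.482 0.34  0.044] [0.499 0.358 0.065]
top pointer 0.64 z90 0.021 topmean [0.2308 0.4099 0.0178] ext [0.223 0.393 0.009] [0.238 0.425 0.025]
top pointer 0.61 z90 0.024 topmean [0.3632 0.3356 0.0203] ext [0.353 0.318 0.009] [0.375 0.351 0.026]
top lid_edge 0.88 z90 0.149 topmean [0.57   0.3579 0.1486] ext [ 0.526  0.317 -0.002] [0.619 0.379 0.153]
scene post_center 0.92 z90 0.089 topmean [0.4287 0.3232 0.09  ] ext [ 0.412  0.282 -0.005] [0.612 0.403 0.094]
scene button_top 0.65 z90 0.062 topmean [0.4894 0.3516 0.0604] ext [0.481 0.336 0.044] [0.513 0.36  0.064]
scene pointer 0.62 z90 0.02 topmean [0.2906 0.4848 0.0165] ext [ 0.283  0.466 -0.002] [0.307 0.5   0.023]
scene pointer 0.56 z90 0.02 topmean [0.2292 0.4115 0.0164] ext [ 0.221  0.387 -0.002] [0.247 0.427 0.024]
scene lid_edge 0.69 z90 0.139 topmean [0.571  0.3594 0.1401] ext [ 0.524  0.271 -0.002] [0.759 0.382 0.153]
scene lid_edge 0.23 z90 0.015 topmean [0.3406 0.4008 0.0132] ext [ 0.282  0.362 -0.003] [0.406 0.437 0.018]
```

View pics/crop_top.png

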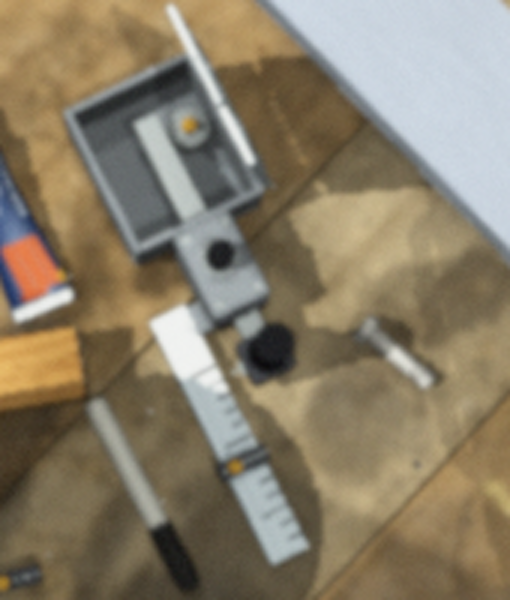

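View pics/crop_sc.png

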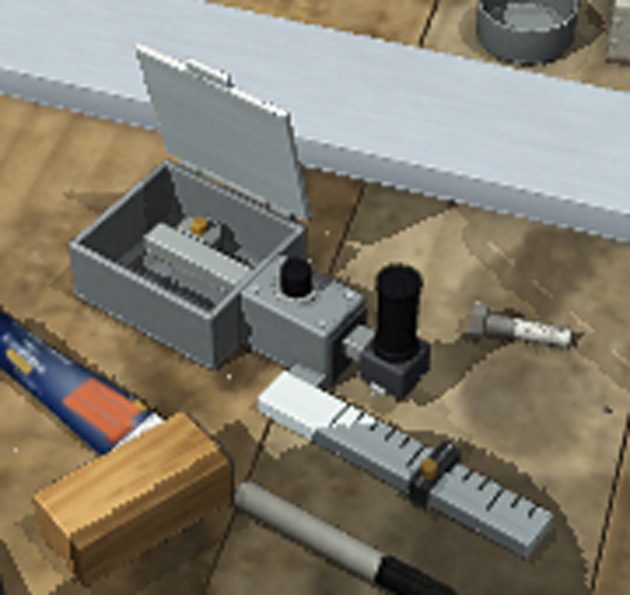

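The clip on the scale, crop pixel (245,462), is the one meant. Next I refine the gauge frame and check clearance along the path.

```bash
python3 - <<'E'
from h import *
top=np.load('top0.npz');sc=np.load('scene0.npz')
ph=np.arctan2(.43,.903)
O=np.array([.5605,.384])
for n,f in(('top',top),('scene',sc)):
    w=cloud(n,f['d']).reshape(-1,3)
    ey=np.array([np.cos(ph),np.sin(ph)]);ex=np.array([ey[1],-ey[0]])
    g=np.c_[(w[:,:2]-O)@ex,(w[:,:2]-O)@ey,w[:,2]]*1000
    m=(abs(g[:,0]+42)<25)&(g[:,1]<-80)&(g[:,1]>-280)&(g[:,2]>9)&(g[:,2]<15)
    r=cv2.minAreaRect(g[m][:,:2].astype(np.float32));print(n,'scale',m.sum(),r)
    m=(abs(g[:,0])<60)&(abs(g[:,1])<65)&(g[:,2]>41)&(g[:,2]<47)&(g[:,0]<40)
    print('rim',g[m].min(0).round(1),g[m].max(0).round(1))
    m=(g[:,2]>55)&(abs(g[:,1])<70)&(abs(g[:,0])<60)
    l=g[m]; 
    k=np.polyfit(l[:,2],l[:,0],1);print('lid tilt dx/dz',k[0].round(3),'x at 100',np.polyval(k,100).round(1),'ylim',l[:,1].min(),l[:,1].max(),'a',np.arctan2(1,-k[0]).round(3),l[:,2].max())
    # corridor
    A=np.array([.209,-.536]);B=O+.09*ex;D=(B-A);L=np.linalg.norm(D);D/=L
    s=(w[:,:2]-A)@D;t=(w[:,:2]-A)@[-D[1],D[0]]
    for a in np.arange(0,L,.1):
        m=(s>a)&(s<a+.1)&(abs(t)<.12)
        if m.any(): print(round(a,1),np.nanmax(w[m,2]).round(3),end=' | ')
    print()
E
```

```text
top scale 1128 ((-38.13871765136719, -173.14602661132812), (182.9312286376953, 35.748191833496094), 87.84390258789062)
rim [-44.9 -64.9  41. ] [39.5 53.3 47. ]
lid tilt dx/dz -0.239 x at 100 39.5 ylim -69.05034912592865 52.046290755392256 a 1.336 152.94357834397644
0.4 0.028 | 0.5 0.08 | 0.6 0.053 | 0.7 0.029 | 0.8 0.047 | 0.9 0.153 | 
scene scale 976 ((-38.288421630859375, -172.17800903320312), (184.64918518066406, 38.6905403137207), 88.27806091308594)
rim [-47.4 -65.   41. ] [39.9 54.3 46.7]
lid tilt dx/dz -0.21 x at 100 34.8 ylim -69.66175307461809 54.236671913199174 a 1.364 152.69562696235505
0.3 0.028 | 0.4 0.027 | 0.5 0.079 | 0.6 0.051 | 0.7 0.027 | 0.8 0.048 | 0.9 0.153 |
```

Call:
{"op": "apply_moves", "data": {"moves": [{"jaw": 0,"offset": [0,0,0],"rot": [0,0,-4.2]},{"jaw": 0,"offset": [47.5,-39,0],"rot": [0,0,0]},{"jaw": 0,"offset": [47.5,-39,0],"rot": [0,0,0]},{"jaw": 0,"offset": [47.5,-39,0],"rot": [0,0,0]},{"jaw": 0,"offset": [47.5,-39,0],"rot": [0,0,0]}]}}

```text
time_s: 1.82
eef_pos: [0.3138, -0.3115, 0.1981]
eef_rot: [0.0, 0.975, 0.22, 0.0]
wrist_force: [0.2, -0.2, 0.9]
opening: 0.001
grasp_force: 0.0
```

Call:
{"op": "apply_moves", "data": {"moves": [{"jaw": 0,"offset": [47.5,-39,0],"rot": [0,0,0]},{"jaw": 0,"offset": [47.5,-39,0],"rot": [0,0,0]},{"jaw": 0,"offset": [47.5,-39,0],"rot": [0,0,0]},{"jaw": 0,"offset": [47.5,-39,0],"rot": [0,0,0]},{"jaw": 0,"offset": [47.5,-39,0],"rot": [0,0,0]}]}}

```text
time_s: 2.45
eef_pos: [0.4444, -0.033, 0.1985]
eef_rot: [0.0, 0.975, 0.221, 0.001]
wrist_force: [1.0, -0.2, 0.1]
opening: -0.001
grasp_force: 0.0
```

Call:
{"op": "apply_moves", "data": {"moves": [{"jaw": 0,"offset": [47.5,-39,0],"rot": [0,0,0]},{"jaw": 0,"offset": [47.5,-39,0],"rot": [0,0,0]},{"jaw": 0,"offset": [47.5,-39,0],"rot": [0,0,0]},{"jaw": 0,"offset": [47.5,-39,0],"rot": [0,0,0]},{"jaw": 0,"offset": [0,0,0],"rot": [0,0,0]}]}}

```text
time_s: 3.08
eef_pos: [0.5484, 0.1914, 0.1973]
eef_rot: [-0.0, 0.975, 0.223, -0.0]
wrist_force: [-0.7, -0.9, -0.6]
opening: 0.001
grasp_force: 0.0
```

Call:
{"op": "apply_moves", "data": {"moves": [{"jaw": 0,"offset": [47,-42,0],"rot": [0,0,0]},{"jaw": 0,"offset": [47,-42,0],"rot": [0,0,0]},{"jaw": 0,"offset": [0,0,38],"rot": [0,0,0]},{"jaw": 0,"offset": [0,0,38],"rot": [0,0,0]},{"jaw": 0,"offset": [0,0,0],"rot": [0,0,0]}]}}

```text
time_s: 3.7
eef_pos: [0.5933, 0.3013, 0.1181]
eef_rot: [0.0, 0.975, 0.22, -0.004]
wrist_force: [0.8, -0.1, 0.5]
opening: -0.001
grasp_force: 0.0
```

```bash
cat >> h.py <<'E'
O=np.array([.5605,.384]);ey=np.array([.903,.430]);ex=np.array([.430,-.903])
def tcp():
    o=ctrl.get_obs();p=o['eef_pos'];d=p[:2]-O
    return [round(float(v)*1000,1) for v in(d@ex,d@ey,p[2])],o['wrist_force'].round(1),o['opening'],o['grasp_force'],o['time_s']
E
python3 - <<'E'
from h import *
print(tcp())
a=0
p,d=ctrl.camera('scene');cv2.imwrite('pics/s1.png',cv2.resize(p[80:280,150:400,::-1],None,fx=3,fy=3))
E
```

```text
([88.8, -5.9, 118.1], array([ 0.8, -0.1,  0.5]), -0.0007423043494472441, 0.0, 3.7)
```

View pics/s1.png

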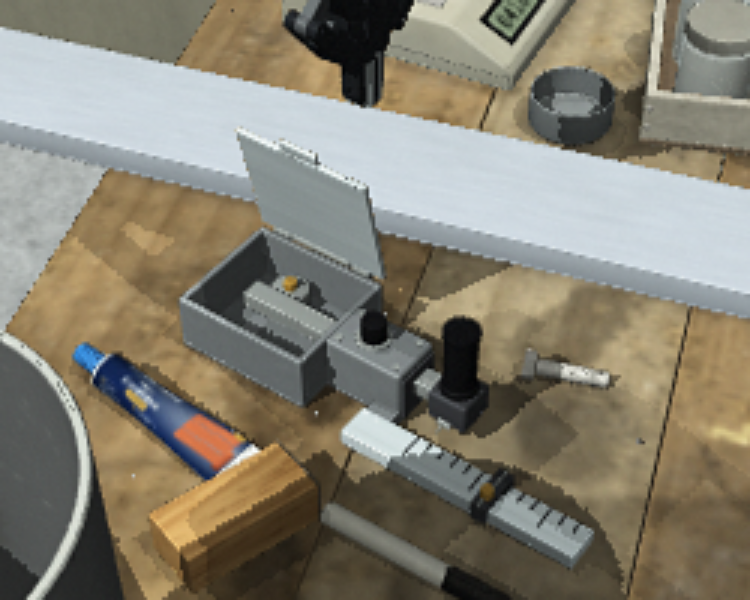

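Call:
{"op": "apply_moves", "data": {"moves": [{"jaw": 0,"offset": [6,-25,-3],"rot": [0,0,0]},{"jaw": 0,"offset": [0,-17,0],"rot": [0,0,0]},{"jaw": 0,"offset": [0,-12,4],"rot": [0,0,0]},{"jaw": 0,"offset": [0,-12,5],"rot": [0,0,0]},{"jaw": 0,"offset": [0,-9,7],"rot": [0,0,0]}]}}

```text
time_s: 4.38
eef_pos: [0.5689, 0.3757, 0.1126]
eef_rot: [-0.001, 0.975, 0.221, 0.001]
wrist_force: [-13.8, 2.5, 29.6]
opening: 0.001
grasp_force: 14.5
```

Call:
{"op": "apply_moves", "data": {"moves": [{"jaw": 0,"offset": [0,-8,7],"rot": [0,0,0]},{"jaw": 0,"offset": [0,-6,9],"rot": [0,0,0]},{"jaw": 0,"offset": [0,-6,10],"rot": [0,0,0]},{"jaw": 0,"offset": [0,-5,14],"rot": [0,0,0]},{"jaw": 0,"offset": [0,0,0],"rot": [0,0,0]}]}}

```text
time_s: 5.0
eef_pos: [0.5522, 0.4148, 0.0787]
eef_rot: [-0.014, 0.975, 0.224, 0.002]
wrist_force: [-35.5, 43.2, 41.9]
opening: 0.003
grasp_force: 36.0
```

```bash
python3 - <<'E'
from h import *
print(tcp())
p,d=ctrl.camera('scene');cv2.imwrite('pics/s2.png',cv2.resize(p[80:280,150:400,::-1],None,fx=3,fy=3))
E
```

```text
([-31.4, 5.7, 78.7], array([-35.5,  43.2,  41.9]), 0.0026655482310568414, 36.01389659335837, 5.0)
```

View pics/s2.png

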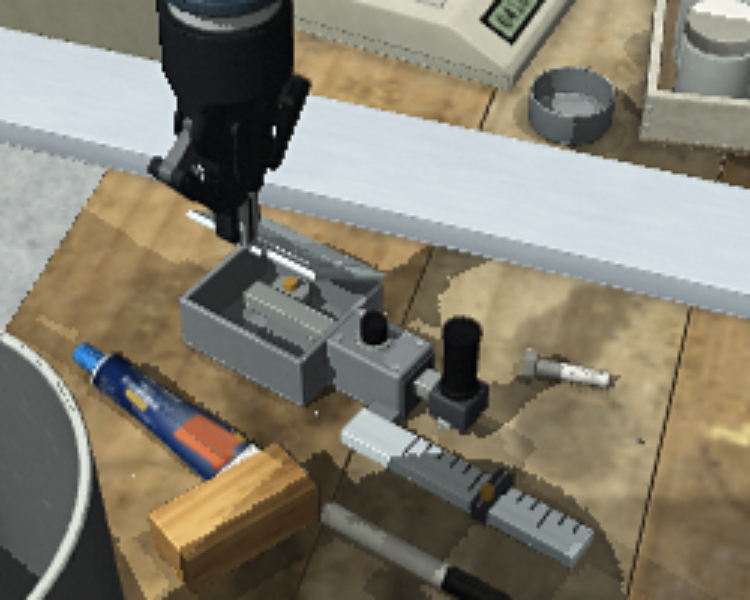

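```bash
python3 - <<'E'
from h import *
print(tcp()[1])
pt,dt=ctrl.camera('top');ps,ds=ctrl.camera('scene')
for n,d in(('top',dt),('scene',ds)):
    w=cloud(n,d).reshape(-1,3);g=np.c_[(w[:,:2]-O)@ex,(w[:,:2]-O)@ey,w[:,2]]*1000
    for lo,hi in((-60,-20),(-20,25),(25,60)):
        m=(g[:,1]>lo)&(g[:,1]<hi)&(g[:,2]>35)&(g[:,2]<200)&(abs(g[:,0])<75)
        q=g[m]; print(n,lo)
        for x in range(-75,60,10):
            s=q[(q[:,0]>=x)&(q[:,0]<x+10),2]
            if len(s): print((x,len(s),s.min().round(),np.median(s).round(),s.max().round()),end=' ')
        print()
a=cv2.resize(pt[90:240,220:370,::-1],(400,400),interpolation=2);b=cv2.resize(ps[110:210,180:280,::-1],(400,400),interpolation=2)
cv2.imwrite('pics/s3.png',np.hstack([a,b]))
E
```

```text
[-35.9  43.   41.8]
top -60
(-5, 3, np.float64(86.0), np.float64(90.0), np.float64(92.0)) (5, 3, np.float64(82.0), np.float64(83.0), np.float64(87.0)) 
top -20
(-75, 46, np.float64(170.0), np.float64(191.0), np.float64(200.0)) (-65, 4, np.float64(165.0), np.float64(172.0), np.float64(187.0)) (-5, 44, np.float64(86.0), np.float64(89.0), np.float64(93.0)) (5, 101, np.float64(79.0), np.float64(85.0), np.float64(198.0)) (15, 125, np.float64(70.0), np.float64(77.0), np.float64(200.0)) (25, 98, np.float64(61.0), np.float64(68.0), np.float64(200.0)) (35, 85, np.float64(52.0), np.float64(60.0), np.float64(65.0)) (45, 59, np.float64(47.0), np.float64(53.0), np.float64(57.0)) 
top 25
(35, 2, np.float64(53.0), np.float64(56.0), np.float64(58.0)) (45, 8, np.float64(43.0), np.float64(51.0), np.float64(56.0)) 
scene -60
(-55, 30, np.float64(35.0), np.float64(40.0), np.float64(45.0)) (-45, 48, np.float64(35.0), np.float64(42.0), np.float64(45.0)) (-35, 44, np.float64(35.0), np.float64(105.0), np.float64(111.0)) (-25, 62, np.float64(35.0), np.float64(101.0), np.float64(108.0)) (-15, 61, np.float64(3
[... 1292 characters left out ...]
25
(-55, 22, np.float64(35.0), np.float64(40.0), np.float64(46.0)) (-45, 31, np.float64(37.0), np.float64(42.0), np.float64(46.0)) (-35, 42, np.float64(35.0), np.float64(103.0), np.float64(108.0)) (-25, 27, np.float64(37.0), np.float64(46.0), np.float64(108.0)) (-15, 20, np.float64(35.0), np.float64(42.0), np.float64(99.0)) (-5, 17, np.float64(35.0), np.float64(41.0), np.float64(92.0)) (5, 17, np.float64(35.0), np.float64(42.0), np.float64(82.0)) (15, 16, np.float64(36.0), np.float64(41.0), np.float64(77.0)) (25, 7, np.float64(37.0), np.float64(65.0), np.float64(71.0)) (35, 10, np.float64(53.0), np.float64(57.0), np.float64(61.0)) (45, 7, np.float64(48.0), np.float64(51.0), np.float64(53.0))
```

View pics/s3.png

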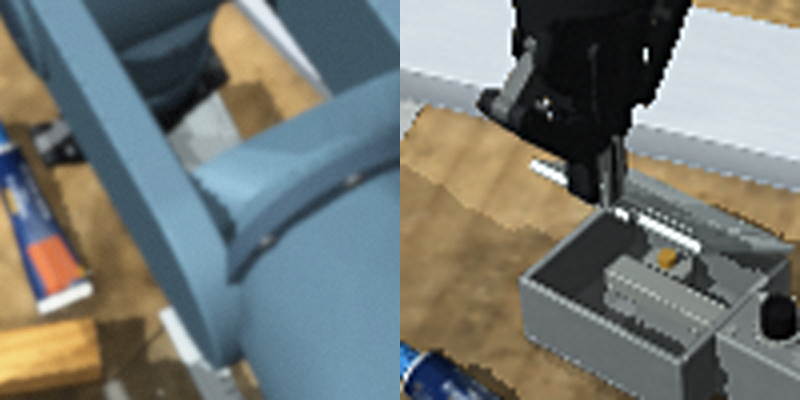

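The tip slipped over the lid's free edge: the lid is at about 0.7 rad and the fingers now stand outside its edge. I'll unload towards -x, lift, then come down on top of the lid.

Call:
{"op": "apply_moves", "data": {"moves": [{"jaw": 0,"offset": [0,-20,0],"rot": [0,0,0]},{"jaw": 0,"offset": [0,-20,0],"rot": [0,0,0]},{"jaw": 0,"offset": [0,-10,-10],"rot": [0,0,0]},{"jaw": 0,"offset": [0,0,-50],"rot": [0,0,0]},{"jaw": 0,"offset": [0,0,-45],"rot": [0,0,0]}]}}

```text
time_s: 5.78
eef_pos: [0.5372, 0.44, 0.1744]
eef_rot: [0.001, 0.975, 0.22, -0.001]
wrist_force: [0.1, 0.1, 0.9]
opening: -0.001
grasp_force: 0.0
```

```bash
cat >> h.py <<'E'
def lid(n='scene'):
    p,d=ctrl.camera(n);w=cloud(n,d).reshape(-1,3);g=np.c_[(w[:,:2]-O)@ex,(w[:,:2]-O)@ey,w[:,2]]*1000
    for lo,hi in((-50,-20),(20,50)):
        m=(g[:,1]>lo)&(g[:,1]<hi)&(g[:,2]>47)&(g[:,2]<160);q=g[m]
        print([(x,np.median(q[abs(q[:,0]-x)<5,2]).round()) for x in range(-60,60,10) if (abs(q[:,0]-x)<5).sum()>3])
    return p,d
E
python3 - <<'E'
from h import *
print(tcp());lid()
E
```

```text
([-60.6, 3.1, 174.4], array([0.1, 0.1, 0.9]), -0.0010909981931713612, 0.0, 5.775)
[(-30, np.float64(97.0)), (-20, np.float64(92.0)), (-10, np.float64(87.0)), (0, np.float64(81.0)), (10, np.float64(75.0)), (20, np.float64(67.0)), (30, np.float64(62.0)), (40, np.float64(55.0)), (50, np.float64(50.0))]
[(-30, np.float64(97.0)), (-20, np.float64(92.0)), (-10, np.float64(87.0)), (0, np.float64(80.0)), (10, np.float64(74.0)), (20, np.float64(69.0)), (30, np.float64(63.0)), (40, np.float64(56.0)), (50, np.float64(51.0))]
```

Call:
{"op": "apply_moves", "data": {"moves": [{"jaw": 0,"offset": [0,28,0],"rot": [0,0,0]},{"jaw": 0,"offset": [0,27,0],"rot": [0,0,0]},{"jaw": 0,"offset": [0,0,40],"rot": [0,0,0]},{"jaw": 0,"offset": [0,0,30],"rot": [0,0,0]},{"jaw": 0,"offset": [0,0,10],"rot": [0,0,0]}]}}

```text
time_s: 6.45
eef_pos: [0.5596, 0.3895, 0.0909]
eef_rot: [0.001, 0.976, 0.22, -0.003]
wrist_force: [0.2, 0.2, -0.3]
opening: -0.001
grasp_force: 0.0
```

Call:
{"op": "apply_moves", "data": {"moves": [{"jaw": 0,"offset": [0,0,10],"rot": [0,0,0]},{"jaw": 0,"offset": [0,0,10],"rot": [0,0,0]},{"jaw": 0,"offset": [0,0,10],"rot": [0,0,0]},{"jaw": 0,"offset": [0,0,8],"rot": [0,0,0]},{"jaw": 0,"offset": [0,0,6],"rot": [0,0,0]}]}}

```text
time_s: 7.08
eef_pos: [0.5608, 0.3915, 0.0498]
eef_rot: [-0.0, 0.975, 0.221, 0.0]
wrist_force: [-0.2, 0.3, 1.7]
opening: -0.002
grasp_force: 0.5
```

```bash
python3 - <<'E'
from h import *
print(tcp());lid()
E
```

```text
([-6.7, 3.5, 49.8], array([-0.2,  0.3,  1.7]), -0.00214196528678993, 0.498376031027874, 7.075)
[(-40, np.float64(91.0)), (-30, np.float64(91.0)), (-20, np.float64(87.0)), (-10, np.float64(82.0)), (0, np.float64(76.0)), (10, np.float64(71.0)), (20, np.float64(65.0)), (30, np.float64(60.0)), (40, np.float64(54.0)), (50, np.float64(50.0))]
[(-40, np.float64(91.0)), (-30, np.float64(91.0)), (-20, np.float64(87.0)), (-10, np.float64(82.0)), (0, np.float64(76.0)), (10, np.float64(71.0)), (40, np.float64(53.0)), (50, np.float64(50.0))]
```

```bash
python3 - <<'E'
from h import *
p,d=ctrl.camera('scene')
p2,d2=ctrl.camera('top')
a=cv2.resize(p[90:210,170:290,::-1],(400,400),interpolation=2);b=cv2.resize(p2[80:230,230:380,::-1],(400,400),interpolation=2)
cv2.imwrite('pics/s4.png',np.hstack([a,b]));print(proj('scene',[[.5608,.3915,.0498],[.5608,.3915,.08]]))
E
```

```text
[[239.76838952 175.7537954 ]
 [238.96905259 164.64569624]]
```

View pics/s4.png

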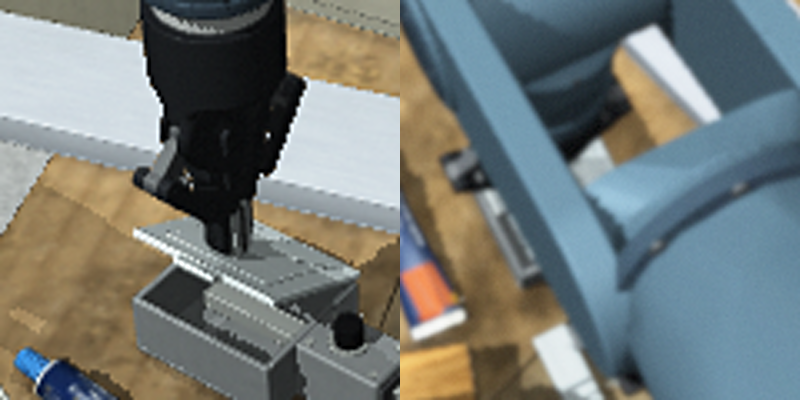

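```bash
python3 - <<'E'
from h import *
print(proj('scene',[[.5933,.3013,.1181],[.5933,.3013,.148],[.5522,.4148,.0787],[.5522,.4148,.109]]))
E
```

```text
[[271.27395889 126.36422721]
 [271.17001897 114.26569031]
 [230.17092515 171.66291695]
 [229.12136788 160.03659611]]
```

```bash
python3 - <<'E'
from h import *
p,d=ctrl.camera('scene');w=cloud('scene',d)
for v in range(150,172,2):
    print(v,[ (tuple((((w[v,u,:2]-O)@np.c_[ex,ey])*1000).round().astype(int)),int(w[v,u,2]*1000)) for u in range(232,248,3)])
o=ctrl.get_obs();print(o['q'],o['eef_pos'],ctrl.pinch_z)
E
```

```text
150 [((np.int64(-35), np.int64(-7)), 143), ((np.int64(-23), np.int64(-4)), 132), ((np.int64(-18), np.int64(-6)), 130), ((np.int64(-12), np.int64(-9)), 127), ((np.int64(-2), np.int64(-8)), 120), ((np.int64(109), np.int64(78)), 0)]
152 [((np.int64(-36), np.int64(-7)), 138), ((np.int64(-28), np.int64(-8)), 133), ((np.int64(-20), np.int64(-8)), 128), ((np.int64(-11), np.int64(-7)), 121), ((np.int64(0), np.int64(-6)), 113), ((np.int64(101), np.int64(71)), 2)]
154 [((np.int64(-38), np.int64(-9)), 136), ((np.int64(-28), np.int64(-8)), 128), ((np.int64(-15), np.int64(-3)), 116), ((np.int64(-10), np.int64(-7)), 115), ((np.int64(-3), np.int64(-8)), 111), ((np.int64(97), np.int64(69)), 0)]
156 [((np.int64(-38), np.int64(-9)), 131), ((np.int64(-21), np.int64(-1)), 115), ((np.int64(-15), np.int64(-3)), 111), ((np.int64(-11), np.int64(-7)), 111), ((np.int64(-2), np.int64(-7)), 105), ((np.int64(50), np.int64(30)), 48)]
158 [((np.int64(-20), np.int64(9)), 104), ((np.int64(-22), np.int64(-2)), 111), ((np.int64(-15), np.int64(-3)), 106), ((np.int64(-11), np.int64(-7)), 106), ((np.int64(-1), np.int64(-
[... 827 characters left out ...]
, ((np.int64(-13), np.int64(-7)), 86), ((np.int64(-2), np.int64(-6)), 78), ((np.int64(5), np.int64(-7)), 73)]
168 [((np.int64(-31), np.int64(0)), 91), ((np.int64(-25), np.int64(-2)), 88), ((np.int64(-21), np.int64(-6)), 86), ((np.int64(-13), np.int64(-7)), 81), ((np.int64(-6), np.int64(-9)), 77), ((np.int64(-2), np.int64(-13)), 76)]
170 [((np.int64(-36), np.int64(-4)), 91), ((np.int64(-32), np.int64(-8)), 91), ((np.int64(-26), np.int64(-10)), 87), ((np.int64(-22), np.int64(-14)), 86), ((np.int64(-15), np.int64(-16)), 82), ((np.int64(-12), np.int64(-21)), 82)]
[4.36255087e-01 5.64572817e-01 1.41134985e+00 3.13296701e-06
 1.16568439e+00 1.56193471e+00] [0.56074341 0.39140058 0.05003753] 0.0187
```

The picture, the depth and the light contact all agree that the real fingertips sit about 30 mm above the reported TCP. In s1 the tip is at scene pixel (271,113), which fits z = 0.148 against 0.118 reported. The lid is at about 0.48 rad with the tips resting on it, so I keep going down and watch the force.

Call:
{"op": "apply_moves", "data": {"moves": [{"jaw": 0,"offset": [0,0,5],"rot": [0,0,0]},{"jaw": 0,"offset": [0,0,5],"rot": [0,0,0]},{"jaw": 0,"offset": [0,0,5],"rot": [0,0,0]},{"jaw": 0,"offset": [0,0,3],"rot": [0,0,0]},{"jaw": 0,"offset": [0,0,3],"rot": [0,0,0]}]}}

```text
time_s: 7.9
eef_pos: [0.5606, 0.3914, 0.0287]
eef_rot: [0.0, 0.975, 0.221, -0.0]
wrist_force: [0.0, 0.3, 0.1]
opening: -0.003
grasp_force: 0.5
```

Call:
{"op": "apply_moves", "data": {"moves": [{"jaw": 0,"offset": [0,0,2],"rot": [0,0,0]},{"jaw": 0,"offset": [0,0,2],"rot": [0,0,0]},{"jaw": 0,"offset": [0,0,1],"rot": [0,0,0]},{"jaw": 0,"offset": [0,0,1],"rot": [0,0,0]},{"jaw": 0,"offset": [0,0,0],"rot": [0,0,0]}]}}

```text
time_s: 8.52
eef_pos: [0.5608, 0.3913, 0.0229]
eef_rot: [0.0, 0.975, 0.221, 0.0]
wrist_force: [-0.4, -0.1, 0.9]
opening: 0.0
grasp_force: 0.0
```

```bash
python3 - <<'E'
from h import *
print(tcp());lid()
E
```

```text
([-6.5, 3.4, 22.9], array([-0.4, -0.1,  0.9]), 0.00010244015333446877, 0.04030668432278617, 8.525)
[(-50, np.float64(57.0)), (-40, np.float64(58.0)), (-30, np.float64(57.0)), (-20, np.float64(57.0)), (-10, np.float64(55.0)), (0, np.float64(55.0)), (10, np.float64(53.0)), (20, np.float64(52.0)), (30, np.float64(52.0)), (40, np.float64(50.0)), (50, np.float64(49.0))]
[(-50, np.float64(58.0)), (-40, np.float64(58.0)), (-30, np.float64(58.0)), (-20, np.float64(57.0)), (-10, np.float64(56.0)), (0, np.float64(55.0)), (40, np.float64(50.0)), (50, np.float64(49.0))]
```

Call:
{"op": "apply_moves", "data": {"moves": [{"jaw": 0,"offset": [0,0,2],"rot": [0,0,0]},{"jaw": 0,"offset": [0,0,2],"rot": [0,0,0]},{"jaw": 0,"offset": [0,0,1],"rot": [0,0,0]},{"jaw": 0,"offset": [0,0,1],"rot": [0,0,0]},{"jaw": 0,"offset": [0,0,1],"rot": [0,0,0]}]}}

```text
time_s: 9.2
eef_pos: [0.5608, 0.3914, 0.0167]
eef_rot: [0.0, 0.975, 0.221, -0.0]
wrist_force: [-4.5, -0.2, 10.0]
opening: -0.001
grasp_force: 4.7
```

```bash
python3 - <<'E'
from h import *
print(tcp());lid()
E
```

```text
([-6.6, 3.5, 16.7], array([-4.5, -0.2, 10. ]), -0.0010003084978295643, 4.715927723673303, 9.2)
[(-50, np.float64(50.0)), (-40, np.float64(49.0)), (-30, np.float64(49.0)), (-20, np.float64(50.0)), (-10, np.float64(50.0)), (0, np.float64(50.0)), (10, np.float64(50.0)), (20, np.float64(50.0)), (30, np.float64(50.0)), (40, np.float64(49.0)), (50, np.float64(49.0))]
[(-50, np.float64(49.0)), (-40, np.float64(49.0)), (-30, np.float64(50.0)), (-20, np.float64(50.0)), (-10, np.float64(50.0)), (0, np.float64(49.0)), (50, np.float64(48.0))]
```

Lid is flat at 50 mm with 10 N on it, and the tip contact gives a z offset of about 33 mm. Next the button: lift, move to y = -78, x = 0 and press to a reported z of about 21.

Call:
{"op": "apply_moves", "data": {"moves": [{"jaw": 0,"offset": [0,0,-30],"rot": [0,0,0]},{"jaw": 0,"offset": [-41,3.5,0],"rot": [0,0,0]},{"jaw": 0,"offset": [-40.5,3,0],"rot": [0,0,0]},{"jaw": 0,"offset": [0,0,0],"rot": [0,0,0]},{"jaw": 0,"offset": [0,0,0],"rot": [0,0,0]}]}}

```text
time_s: 9.88
eef_pos: [0.491, 0.3507, 0.0465]
eef_rot: [-0.0, 0.975, 0.221, 0.001]
wrist_force: [-0.4, -0.5, -0.2]
opening: -0.003
grasp_force: 0.0
```

```bash
python3 - <<'E'
from h import *
print(tcp());p,d=lid()
cv2.imwrite('pics/s5.png',cv2.resize(p[110:260,180:360,::-1],None,fx=4,fy=4,interpolation=2))
E
```

```text
([0.2, -77.0, 46.5], array([-0.4, -0.5, -0.2]), -0.003475774723802372, 0.0, 9.875)
[(-50, np.float64(49.0)), (-40, np.float64(49.0)), (-30, np.float64(50.0)), (-20, np.float64(50.0)), (-10, np.float64(50.0)), (0, np.float64(50.0)), (10, np.float64(50.0)), (20, np.float64(50.0)), (30, np.float64(50.0))]
[(-50, np.float64(49.0)), (-40, np.float64(49.0)), (-30, np.float64(50.0)), (-20, np.float64(50.0)), (-10, np.float64(50.0)), (0, np.float64(50.0)), (10, np.float64(50.0)), (20, np.float64(50.0)), (30, np.float64(50.0)), (40, np.float64(49.0)), (50, np.float64(49.0))]
```

View pics/s5.png

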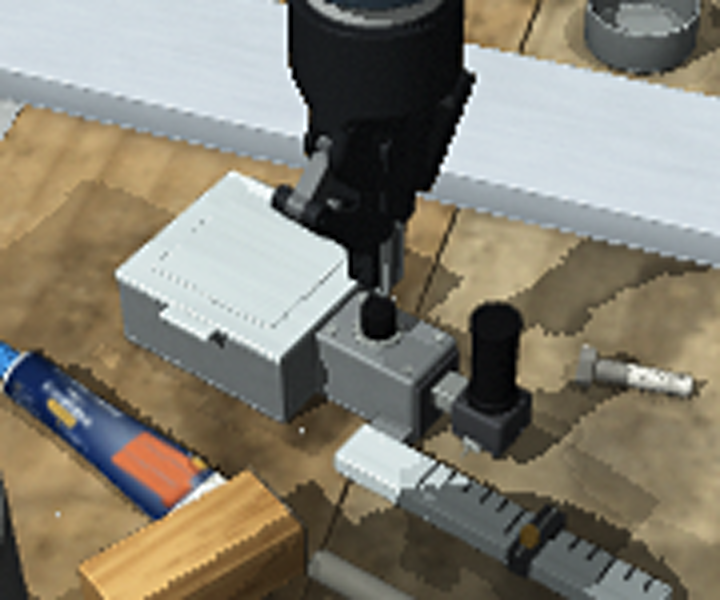

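The lid is shut and the fingertips at crop (378,290) are right above the button at (378,315). Pressing now.

Call:
{"op": "apply_moves", "data": {"moves": [{"jaw": 0,"offset": [0,0,12],"rot": [0,0,0]},{"jaw": 0,"offset": [0,0,6],"rot": [0,0,0]},{"jaw": 0,"offset": [0,0,3],"rot": [0,0,0]},{"jaw": 0,"offset": [0,0,3],"rot": [0,0,0]},{"jaw": 0,"offset": [0,0,2],"rot": [0,0,0]}]}}

```text
time_s: 10.55
eef_pos: [0.4902, 0.3504, 0.0207]
eef_rot: [0.0, 0.975, 0.221, 0.0]
wrist_force: [-5.2, -3.1, 16.2]
opening: -0.001
grasp_force: 8.4
```

Call:
{"op": "apply_moves", "data": {"moves": [{"jaw": 0,"offset": [0,0,0],"rot": [0,0,0]},{"jaw": 0,"offset": [0,0,0],"rot": [0,0,0]},{"jaw": 0,"offset": [0,0,0],"rot": [0,0,0]},{"jaw": 0,"offset": [0,0,0],"rot": [0,0,0]},{"jaw": 0,"offset": [0,0,0],"rot": [0,0,0]}]}}

```text
time_s: 11.18
eef_pos: [0.4902, 0.3505, 0.0207]
eef_rot: [0.0, 0.975, 0.221, 0.0]
wrist_force: [-2.5, -1.3, 6.7]
opening: -0.001
grasp_force: 3.2
```

Call:
{"op": "apply_moves", "data": {"moves": [{"jaw": 0,"offset": [0,0,-27],"rot": [0,0,0]},{"jaw": 0.3,"offset": [0,0,-28],"rot": [0,0,0]},{"jaw": 1,"offset": [-34,0,0],"rot": [0,0,0]},{"jaw": 1,"offset": [-33,0,0],"rot": [0,0,0]},{"jaw": 1,"offset": [0,0,0],"rot": [0,0,0]}]}}

```text
time_s: 11.8
eef_pos: [0.427, 0.3208, 0.0743]
eef_rot: [0.0, 0.975, 0.221, -0.001]
wrist_force: [0.1, 1.3, -0.0]
opening: 0.845
grasp_force: 0.0
```

```bash
python3 - <<'E'
from h import *
print(tcp());p,d=ctrl.camera('scene');w=cloud('scene',d)
for t in('button_top','post_center'):
  for r in ctrl.outline_of('scene',t)[:2]:
    q=w[r['region']];q=q[~np.isnan(q[:,0])];zz=np.percentile(q[:,2],90);print(t,r['score'],r['position'],zz,q[q[:,2]>zz-.005].mean(0))
cv2.imwrite('pics/s6.png',cv2.resize(p[100:260,180:370,::-1],None,fx=3.5,fy=3.5,interpolation=2))
E
```

```text
([-0.3, -147.7, 74.3], array([ 0.1,  1.3, -0. ]), 0.8452489920807158, 0.0, 11.8)
button_top 0.63 [273.4, 190.3] 0.05426005316916436 [0.48946529 0.35147947 0.05258449]
post_center 0.61 [302.6, 209.9] 0.09076529833437563 [0.42795644 0.32201198 0.09154676]
```

View pics/s6.png

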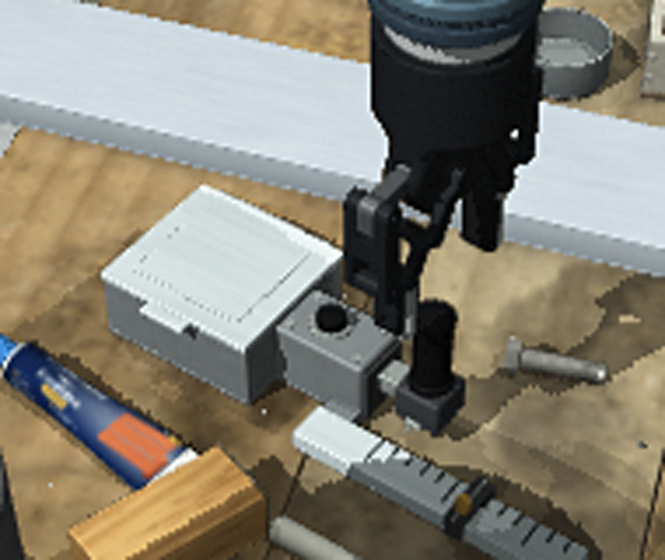

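The button is at 54 mm, fully in. The open fingers straddle the post top at crop (437,310). Descending.

Call:
{"op": "apply_moves", "data": {"moves": [{"jaw": 1,"offset": [2.5,0,20],"rot": [0,0,0]},{"jaw": 1,"offset": [0,0,20],"rot": [0,0,0]},{"jaw": 1,"offset": [0,0,14],"rot": [0,0,0]},{"jaw": 1,"offset": [0,0,5],"rot": [0,0,0]},{"jaw": 1,"offset": [0,0,0],"rot": [0,0,0]}]}}

```text
time_s: 12.58
eef_pos: [0.4319, 0.3227, 0.0159]
eef_rot: [0.0, 0.975, 0.221, -0.0]
wrist_force: [-0.3, 0.1, 0.3]
opening: 0.998
grasp_force: 0.0
```

Call:
{"op": "apply_moves", "data": {"moves": [{"jaw": 0,"offset": [0,0,0],"rot": [0,0,0]},{"jaw": 0,"offset": [0,0,0],"rot": [0,0,0]},{"jaw": 0,"offset": [0,0,0],"rot": [0,0,0]},{"jaw": 0,"offset": [0,0,0],"rot": [0,0,0]},{"jaw": 0,"offset": [0,0,0],"rot": [0,0,0]}]}}

```text
time_s: 13.2
eef_pos: [0.4326, 0.3216, 0.0166]
eef_rot: [0.001, 0.975, 0.221, 0.0]
wrist_force: [1.1, -4.7, 4.0]
opening: 0.248
grasp_force: 55.1
```

```bash
python3 - <<'E'
from h import *
print(tcp())
E
```

```text
([1.3, -142.4, 16.6], array([ 1.1, -4.7,  4. ]), 0.24821442345980246, 55.11054017348215, 13.2)
```

Post gripped: opening 21 mm, 55 N. Drawing out 50 mm, then measuring.

Call:
{"op": "apply_moves", "data": {"moves": [{"jaw": 0,"offset": [-6,0,0],"rot": [0,0,0]},{"jaw": 0,"offset": [-12,0,0],"rot": [0,0,0]},{"jaw": 0,"offset": [-12,0,0],"rot": [0,0,0]},{"jaw": 0,"offset": [-12,0,0],"rot": [0,0,0]},{"jaw": 0,"offset": [-8,0,0],"rot": [0,0,0]}]}}

```text
time_s: 13.82
eef_pos: [0.3887, 0.3005, 0.0166]
eef_rot: [0.001, 0.975, 0.221, 0.002]
wrist_force: [8.2, -4.5, -3.9]
opening: 0.242
grasp_force: 56.4
```

```bash
python3 - <<'E'
from h import *
print(tcp())
t0=np.load('top0.npz');s0=np.load('scene0.npz')
def G(w): return np.stack([(w[...,:2]-O)@ex*1000,(w[...,:2]-O)@ey*1000,w[...,2]*1000],-1)
def ptr(n,d,lab):   # clip: points above scale bar top, near x=-42
    g=G(cloud(n,d)).reshape(-1,3)
    m=(abs(g[:,0]+41)<15)&(g[:,1]<-160)&(g[:,1]>-240)&(g[:,2]>15.5)&(g[:,2]<30)
    q=g[m];print(lab,'ptr n',m.sum(),'y med',np.median(q[:,1]).round(1),'pct5/95',np.percentile(q[:,1],[5,95]).round(1),'x',np.median(q[:,0]).round(1))
def post(n,d,lab):
    g=G(cloud(n,d)).reshape(-1,3)
    m=(abs(g[:,0])<16)&(g[:,1]<-125)&(g[:,1]>-225)&(g[:,2]>88)&(g[:,2]<96)
    q=g[m];print(lab,'post n',m.sum(),'y mean',q[:,1].mean().round(1),np.percentile(q[:,1],[3,97]).round(1))
def block(n,d,lab): # steel block under post: sidefaces & top edges
    g=G(cloud(n,d)).reshape(-1,3)
    m=(g[:,0]<-5)&(g[:,0]>-21)&(g[:,1]<-122)&(g[:,1]>-230)&(g[:,2]>15)&(g[:,2]<38)
    q=g[m];print(lab,'block n',m.sum(),np.percentile(q[:,1],[2,10,50,90,98]).round(1) if m.any() else '')
for n,f in(('top',t0),('scene',s0)):
    for F in(ptr,post,block):F(n,f['d'],n+'0')
for n in('top','scene'):
    p,d=ctrl.camera(n);np.savez(n+'1.npz',p=p,d=d)
    for F in(ptr,post,block):F(n,d,n+'1')
E
```

```text
([1.5, -191.0, 16.6], array([ 8.2, -4.5, -3.9]), 0.24245506767814634, 56.43220846890472, 13.825)
top0 ptr n 99 y med -199.2 pct5/95 [-204.2 -193.2] x -41.4
top0 post n 151 y mean -144.7 [-155.1 -134.1]
top0 block n 42 [-159.2 -157.7 -146.3 -129.8 -124.5]
scene0 ptr n 77 y med -199.4 pct5/95 [-203.8 -193.1] x -44.9
scene0 post n 106 y mean -144.5 [-154.9 -133.3]
scene0 block n 128 [-159.  -158.3 -145.9 -132.2 -122.8]
top1 ptr n 21 y med -203.4 pct5/95 [-204.2 -195.7] x -50.1<stdin>:12: RuntimeWarning: Mean of empty slice.
  ret = ret.dtype.type(ret / rcount)
Traceback (most recent call last):
IndexError: index -1 is out of bounds for axis 0 with size 0
```

```bash
cat >> h.py <<'E'
def G(w): return np.stack([(w[...,:2]-O)@ex*1000,(w[...,:2]-O)@ey*1000,w[...,2]*1000],-1)
def block(d,lab):
    g=G(cloud('scene',d)).reshape(-1,3)
    m=(g[:,0]<-5)&(g[:,0]>-21)&(g[:,1]<-122)&(g[:,1]>-230)&(g[:,2]>15)&(g[:,2]<38)
    q=g[m]; f=q[(q[:,0]<-12)]
    print(lab,'block n',m.sum(),np.percentile(q[:,1],[2,10,50,90,98]).round(1))
E
python3 - <<'E'
from h import *
print(tcp())
block(np.load('scene0.npz')['d'],'0')
p,d=ctrl.camera('scene');np.savez('scene1.npz',p=p,d=d);block(d,'1')
# yaw: lines fitted on scale bar edges per y-slice, and lid edge
for lab,n,dd in(('t0','top',np.load('top0.npz')['d']),('s0','scene',np.load('scene0.npz')['d'])):
    g=G(cloud(n,dd)).reshape(-1,3)
    m=(g[:,0]<-24)&(g[:,0]>-60)&(g[:,1]<-120)&(g[:,1]>-262)&(g[:,2]>9.5)&(g[:,2]<14.5)&(abs(g[:,1]+199)>12)
    q=g[m];c=[];
    for y in range(-260,-120,10):
        s=q[abs(q[:,1]-y)<5,0]
        if len(s)>20:c.append((y,(np.percentile(s,4)+np.percentile(s,96))/2))
    c=np.array(c);k=np.polyfit(c[:,0],c[:,1],1);print(lab,'bar slope deg',np.degrees(k[0]).round(2),'x mid',np.polyval(k,-190).round(1),c[:,1].round(1))
g=G(cloud('scene',d)).reshape(-1,3)
m=(g[:,2]>47)&(g[:,2]<53)&(abs(g[:,0])<62)&(abs(g[:,1])<60)
print('lid rect',cv2.minAreaRect(g[m][:,:2].astype(np.float32)))
h=g[m];c=np.array([(y,np.percentile(h[abs(h[:,1]-y)<4,0],1)) for y in(-48,-40,-32,-24,24,32,40,48)]);print(np.degrees(np.polyfit(c[:,0],c[:,1],1)[0]))
E
```

```text
([1.5, -192.0, 16.6], array([ 5.2, -5. , -0.4]), 0.24522852251106006, 56.78411341330502, 13.875)
0 block n 128 [-159.  -158.3 -145.9 -132.2 -122.8]
1 block n 245 [-208.6 -206.1 -182.8 -136.1 -125.9]
t0 bar slope deg -0.12 x mid -40.1 [-39.9 -39.8 -39.8 -40.  -40.2 -40.4 -40.5 -39.8 -40.3 -40.2 -39.9 -40.3]
s0 bar slope deg -0.32 x mid -41.3 [-41.4 -41.4 -41.8 -40.3 -40.6 -40.4 -41.2 -42.1 -42.4 -41.4 -41.5 -41.6]
lid rect ((-2.177349090576172, -1.581024169921875), (110.35591125488281, 109.1273422241211), 89.85359191894531)
-0.1480220668923491
```

```bash
python3 - <<'E'
from h import *
for n in('top','scene'):
    im=cv2.cvtColor(np.load(n+'0.npz')['p'],cv2.COLOR_RGB2GRAY)
    for x in(-49,-46,-36,-33):
        ys=np.arange(-215,-182,1.);P=np.c_[O+np.outer(np.full(len(ys),x),ex)/1000+np.outer(ys,ey)/1000,np.full(len(ys),.018)]
        uv=proj(n,P).astype(np.float32);v=cv2.remap(im,uv[None,:,0],uv[None,:,1],cv2.INTER_LINEAR)[0].astype(float)
        w=np.clip((np.median(v)+v.max())/2-v,0,None);print(n,x,'dark centroid',((w*ys).sum()/w.sum()).round(1),v.astype(int))
E
```

```text
top -49 dark centroid -196.9 [184 183 182 182 183 180 177 172 168 158 144 131 116 108 105 104 108 110
 110 107 100  93  96 103 117 133 145 155 165 172 175 176 179]
top -46 dark centroid -196.1 [183 182 182 183 183 181 178 175 168 160 147 133 123 115 116 120 123 125
 122 116 109 103 100 106 116 129 142 150 159 159 159 159 162]
top -36 dark centroid -197.2 [165 161 160 166 173 177 179 176 171 156 137 116  94  79  74  75  85  93
  91  87  81  78  88 101 120 140 153 162 163 159 153 148 151]
top -33 dark centroid -198.0 [156 150 149 156 167 175 178 177 167 155 136 114  90  71  70  73  82  90
  90  85  82  81  90 110 130 146 159 164 165 158 150 149 151]
scene -49 dark centroid -198.1 [150 150 150 151 150 144 132 125 113  88  51  34  39  48  58  64  63  62
  63  57  46  51  69 104 140 156 134  99  82  82 123 148 152]
scene -46 dark centroid -198.7 [152 152 153 154 156 149 137 127 112  83  49  28  38  47  59  75  87  96
  99  98  98  90  86 114 147 157 145 113  78  71 127 157 156]
scene -36 dark centroid -199.5 [110 139 153 152 152 152 152 120  66  31  25  31  37  40  41  45  61  66
  57  43  37  47  68 116 152 155 152 123  78  81 122 153 154]
scene -33 dark centroid -200.1 [ 77  99 105 111 111 100  82  61  45  29  25  32  38  40  40  43  65  85
  73  49  37  40  57 101 123 112  97  72  65  77  90  98 114]
```

Call:
{"op": "apply_moves", "data": {"moves": [{"jaw": 0,"offset": [-2,0,0],"rot": [0,0,0]},{"jaw": 0,"offset": [-2,0,0],"rot": [0,0,0]},{"jaw": 0,"offset": [0,0,0],"rot": [0,0,0]},{"jaw": 0,"offset": [0,0,0],"rot": [0,0,0]},{"jaw": 0,"offset": [0,0,0],"rot": [0,0,0]}]}}

```text
time_s: 14.55
eef_pos: [0.3851, 0.2988, 0.0166]
eef_rot: [0.001, 0.975, 0.221, 0.002]
wrist_force: [5.9, -4.9, -1.1]
opening: 0.247
grasp_force: 56.4
```

```bash
python3 - <<'E'
from h import *
print(tcp());p,d=ctrl.camera('scene');block(d,'2');print(tcp())
E
```

```text
([1.5, -195.0, 16.6], array([ 5.9, -4.9, -1.1]), 0.24715762749795267, 56.41379156790208, 14.55)
2 block n 237 [-211.6 -208.6 -183.9 -135.7 -125.6]
([1.5, -195.0, 16.6], array([ 6.3, -4.7, -1.8]), 0.2462352737267431, 56.41276878188364, 14.6)
```

```bash
python3 - <<'E'
from h import *
# ortho views at given height, home state: flange top (z=92), button top (z=62), clip line (z=18.3)
def prof(n,im,z,x,ys):
    P=np.c_[O+np.outer(np.full(len(ys),x),ex)/1000+np.outer(ys,ey)/1000,np.full(len(ys),z)]
    uv=proj(n,P).astype(np.float32);return cv2.remap(im,uv[None,:,0],uv[None,:,1],cv2.INTER_CUBIC)[0].astype(float)
for n in('top','scene'):
    im=cv2.cvtColor(np.load(n+'0.npz')['p'],cv2.COLOR_RGB2GRAY)
    ys=np.arange(-165,-125,1.);v=np.mean([prof(n,im,.092,x,ys) for x in(-3,0,3)],0);print(n,'post from -165',v.astype(int))
    ys=np.arange(-95,-60,1.);v=np.mean([prof(n,im,.062,x,ys) for x in(-2,0,2)],0);print(n,'button from -95',v.astype(int))
    ys=np.arange(-203,-192,.5);v=np.mean([prof(n,im,.0183,x,ys) for x in(-37,-35,-33,-31)],0);print(n,'line peak',ys[v[2:-4].argmax()+2],v.astype(int))
    if n=='scene':  # block near top edge z=40 on -x side
        for x in(-13,):
            ys=np.arange(-172,-118,1.);print('block top from -172',prof(n,im,.040,x,ys).astype(int));print('block z30 face',prof(n,im,.030,-15,ys).astype(int));print('index z19',prof(n,im,.019,-15.2,ys).astype(int))
E
```

```text
top post from -165 [100  94  80  67  54  47  40  35  30  27  26  27  29  30  31  30  31  31
  32  32  31  30  30  31  30  30  30  31  31  33  40  53  70  90 109 122
 129 133 133 133]
top button from -95 [160 156 151 148 147 144 135 119  96  73  53  40  32  31  31  32  32  32
  32  33  33  33  36  39  50  69  90 110 126 141 150 157 162 165 166]
top line peak -197.5 [88 79 72 68 68 69 73 78 84 89 92 94 93 90 86 81 78 76 76 80 86 95]
scene post from -165 [140 139 139 142 145 131 107  71  41  17  16  18  19  19  20  19  19  20
  20  19  19  20  20  20  20  20  20  19  18  15  10  23  59 110 147 154
 151 147 147 148]
scene button from -95 [ 77  83  82  79  80  77  62  39  22  15  16  19  20  20  20  21  20  20
  20  20  20  19  16  12  15  44  96 147 165 154 137 118 106 114 134]
scene line peak -198.0 [41 40 39 36 35 37 44 55 69 79 83 78 67 53 41 33 28 29 33 44 61 83]
block top from -172 [101 101  90  63  32  14  20  24  25  24  20  21  30  45  67  80  83  79
  79  86  91  89  83  79  75  74  78  80  75  73  80  83  83  83  88  91
  91  91  85  82  93 122 151 160 144 131 142 158 152 142 140 159 170 130]
block z30 face [82 82 81 81 81 80 79 59 35 23 20 23 31 37 44 46 48 49 47 46 46 46 46 47
 47 47 47 46 46 47 47 46 45 46 47 47 47 48 47 46 45 49 55 57 56 52 38 24
 21 23 25 20 16 18]
index z19 [152 153 155 155 153 152 150 150 151 142 129 113  88  60  33  28  54  81
  92  88  79  63  52  80 138 187 197 183 177 193 208 190 159 115  67  57
  69  81  83  89 102 116 105  70  45  40  44  50  53  53  47  32  22  19]
```

```bash
python3 - <<'E'
from h import *
def prof(im,n,z,x,ys):
    P=np.c_[O+np.outer(np.full(len(ys),x),ex)/1000+np.outer(ys,ey)/1000,np.full(len(ys),z)]
    uv=proj(n,P).astype(np.float32);return cv2.remap(im,uv[None,:,0],uv[None,:,1],cv2.INTER_CUBIC)[0].astype(float)
from scipy.signal import find_peaks
for n in('top','scene'):
    im=cv2.cvtColor(np.load(n+'0.npz')['p'],cv2.COLOR_RGB2GRAY)
    for z,xs in((.012,(-32,-34,-36)),):
        ys=np.arange(-285,-80,.5);v=np.mean([prof(im,n,z,x,ys) for x in xs],0)
        pk,_=find_peaks(-v,prominence=12);print(n,'dark minima',[(float(ys[i]),int(v[i])) for i in pk])
    g=np.gradient(np.mean([prof(im,n,.012,x,ys) for x in(-44,-47,-50)],0))
    lo=ys<-245;hi=ys>-115
    print(n,'near end edge',ys[lo][g[lo].argmax()],'far end edge',ys[hi][g[hi].argmin()])
    print(np.mean([prof(im,n,.012,x,ys) for x in(-44,-47,-50)],0)[::2][:35].astype(int),np.mean([prof(im,n,.012,x,ys) for x in(-44,-47,-50)],0)[::2][-40:].astype(int))
E
```

```text
top dark minima [(-267.5, 78), (-253.5, 157), (-243.5, 158), (-233.5, 163), (-224.0, 158), (-213.5, 151), (-201.0, 67), (-194.0, 76), (-183.5, 144), (-173.5, 158), (-164.0, 157), (-154.0, 158), (-133.5, 206)]
top near end edge -264.0 far end edge -88.5
[ 81  82  83  83  84  84  83  82  81  80  80  80  81  82  82  81  80  77
  77  85 103 125 148 167 179 184 186 187 187 187 187 187 186 186 186] [240 239 240 240 240 240 239 239 240 240 240 240 240 239 239 239 240 240
 240 239 240 240 240 240 240 240 240 239 237 233 222 201 177 158 146 142
 145 147 148 146]
scene dark minima [(-277.5, 66), (-275.0, 66), (-254.0, 52), (-244.0, 45), (-234.0, 52), (-224.0, 51), (-214.0, 54), (-203.0, 8), (-192.5, 60), (-184.0, 45), (-174.0, 54), (-164.5, 60), (-154.5, 58), (-144.5, 101), (-134.5, 116), (-98.0, 235)]
scene near end edge -264.5 far end edge -90.0
[ 73  74  75  75  74  74  73  73  73  74  73  70  64  60  58  57  58  65
  78  80  96 136 165 160 154 154 153 152 153 153 153 153 153 153 152] [234 234 234 234 235 234 233 233 234 234 234 234 233 234 234 234 233 233
 234 234 233 233 233 234 234 234 235 242 247 223 178 138 122 120 116 112
 107 103  97  90]
```

Tick-referenced pointer line is at y = -198.85, so the draw is 53.9 mm. Now at 52.6, so 1.3 mm more.

Call:
{"op": "apply_moves", "data": {"moves": [{"jaw": 0,"offset": [-1.4,0,0],"rot": [0,0,0]},{"jaw": 0,"offset": [0,0,0],"rot": [0,0,0]},{"jaw": 0,"offset": [0,0,0],"rot": [0,0,0]},{"jaw": 0,"offset": [0,0,0],"rot": [0,0,0]},{"jaw": 0,"offset": [0,0,0],"rot": [0,0,0]}]}}

```text
time_s: 15.22
eef_pos: [0.384, 0.2983, 0.0166]
eef_rot: [0.001, 0.975, 0.221, 0.002]
wrist_force: [6.2, -4.4, -1.6]
opening: 0.24
grasp_force: 56.4
```

```bash
python3 - <<'E'
from h import *
print(tcp());p,d=ctrl.camera('scene');block(d,'3');np.savez('scene3.npz',p=p,d=d)
def prof(im,z,x,ys):
    P=np.c_[O+np.outer(np.full(len(ys),x),ex)/1000+np.outer(ys,ey)/1000,np.full(len(ys),z)]
    uv=proj('scene',P).astype(np.float32);return cv2.remap(im,uv[None,:,0],uv[None,:,1],cv2.INTER_CUBIC)[0].astype(float)
# shift of the head's side face (index, z 12..36, x=-15) between home and now, by 1-D correlation
i0=cv2.cvtColor(np.load('scene0.npz')['p'],cv2.COLOR_RGB2GRAY);i1=cv2.cvtColor(p,cv2.COLOR_RGB2GRAY)
for zs in((.018,.019,.020),(.024,.028),(.032,.036)):
    ys=np.arange(-168,-128,.25);a=np.mean([prof(i0,z,-15,ys) for z in zs],0)
    r=[]
    S=np.arange(49,59,.25)
    for s in S:
        b=np.mean([prof(i1,z,-15,ys-s) for z in zs],0);r.append(np.corrcoef(np.gradient(a),np.gradient(b))[0,1])
    print(zs,'shift',S[np.argmax(r)],max(r).round(2))
print(lid()and'')
E
```

```text
([1.5, -196.3, 16.6], array([ 6.2, -4.4, -1.6]), 0.2397591207807721, 56.39149132592138, 15.225)
3 block n 248 [-213.1 -210.2 -186.6 -136.4 -126.4]
(0.018, 0.019, 0.02) shift 54.25 0.35
(0.024, 0.028) shift 52.25 0.48
(0.032, 0.036) shift 53.25 0.74
[(-50, np.float64(49.0)), (-40, np.float64(49.0)), (-30, np.float64(50.0)), (-20, np.float64(50.0)), (-10, np.float64(50.0)), (0, np.float64(50.0)), (10, np.float64(50.0)), (20, np.float64(50.0)), (30, np.float64(50.0)), (40, np.float64(49.0)), (50, np.float64(49.0))]
[(-50, np.float64(49.0)), (-40, np.float64(49.0)), (-30, np.float64(50.0)), (-20, np.float64(50.0)), (-10, np.float64(50.0)), (0, np.float64(50.0)), (10, np.float64(50.0)), (20, np.float64(50.0)), (30, np.float64(50.0)), (40, np.float64(49.0)), (50, np.float64(48.0))]
```

```bash
python3 - <<'E'
from h import *
print(tcp(),abs(ctrl.get_obs()['dq']).max());print(ctrl.hand_in())
E
```

```text
([1.5, -196.3, 16.6], array([ 5.8, -4.6, -1.2]), 0.24704438296264988, 56.39119529281743, 15.325) 0.0017266222638592202
the job is handed in; nothing more can be done
None
```

Handed in at 15.3 s: cover shut flat, button fully in, and the arm held still about 53.9 mm out, at the pointer line (draw confirmed to roughly 1 mm), gripped with 56 N. On the first try at the cover the fingers slipped over its edge and pushed against it with wrist forces up to about 70 N.

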